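# Register a post foot in the welding jig and latch the hold-down lever

## Robot

A 7-joint arm with a two-finger parallel gripper is mounted at the origin on the work surface. World frame = base frame: x ahead of the robot, y to its left, z up, the work surface at z = 0. Lengths are in m, angles in rad, forces in N, time in s.
With the tool pointing down it reaches from about 0.4 to 0.85 m from the base axis. Payload 4.5 kg.
Tool frame: the origin (TCP) lies between the finger pads; the fingertips stand 11 mm ahead of it and the grasp point (between the pads) lies 8 mm behind it (r.tip_reach is the distance from the TCP to the fingertips, in m); x points along the fingers, y is the direction in which the jaws open and shut, and the axes are right-handed (so a half turn about x gives the same grasp; the last joint's range is limited). The gripper opens to 88 mm and grips with 3 to 60 N. Pads are 18 mm wide; open, the fingers measure 123 mm over their backs; the gripper's body (75 mm by 187 mm) begins 45 mm behind the grasp point.
Start: joints at [-1.128, 0.689, -0.195, 1.565, 0.157, 0.902, -0.215], TCP at [0.248, 0.574, 0.218] pointing down, gripper open.
Joint ranges: [-3.01, 3.01], [-0.46, 2.08], [-1.47, 1.51], [0.13, 2.56], [-1, 4.14], [0.04, 2.09], [-2.66, 2.66]. Speed limits (rad/s): [2.57, 2.57, 3.14, 3.14, 3.14, 3.14, 3.14].

## Interface

Orientations are given as a unit quaternion [x, y, z, w].
In Python, from plant import r gives the robot as it stands.
- The arm moves only by the tool drive_tool, never from a script. Its argument "deltas" is a list of rows, each a list of 3 entries, a list of its own where there are three numbers: the turn, a rotation vector about the tool's x, y, z in degrees, then the shift along the tool's x, y, z in cm, then the finger opening in cm, from 0 to 8.81. A call has 1 to 12 rows; each row shifts and turns the commanded pose from where the row before left it, along the tool's axes as they then stand; what a row does not reach is not made up. A row lasts 1/12 s, in which the tool goes at most 41.7 mm and 7.16 degrees, less where a joint would pass 70% of its speed; a pose out of reach is approached as far as the arm can. A call is refused whole if a number of a shift passes 4.17 or a number of a turn 7.16, either way. A call with a gripper value outside its range is refused whole. The fingers move at their own pace and stop on an object; "force" is the grip in N (left out, the last holds). Time passes only in rows, so rows that do not move let the fingers close. It gives the time, the measured TCP pose, the force and the opening at its end, in the units of the state.
- r.get_state(): the state, without advancing time (a new reading comes with each control period).
- r.snapshot(name): name is "side" or "top"; returns a dict with "color" (400x640x3 uint8, red, green, blue), "fov_y" (degrees; the focal length in pixels is half the picture's height over the tangent of half this angle, whatever the lens; pixels are square), "cx", "cy" (the principal point, pixels), "extrinsics" (4x4, takes a point from world to camera coordinates). Camera axes: x right, y up, looking along -z (the intrinsics and any distortion apply to the point x, -y, -z); pixel columns grow to the right and rows downward; lengths in m; the calibration is good to about 2 mm. A picture is of the moment at which its call begins. There is no depth.
- r.finish_job(): hands the job in, once; it reports no verdict.
The state is a dict: "clock": time; "q": joint angles; "qd": joint speeds; "joint_torque": joint torques, N m; "tool_pos": TCP position; "eef_rot": TCP orientation; "contact_force": force on the tool from outside, world axes, zero at the start; "moment": the same for the moment, N m; "opening": opening from 0.0 (shut) to 1.0 (fully open).
Only numpy, scipy, OpenCV 4.12 (cv2) and the standard library are available. Lean on these libraries where they do the work, as an engineer would, in place of code of your own. Each camera call takes 0.05 s, during which the arm holds its last target. There are 200 camera calls.

## Task

Push the post foot fully home against the two back pins and the side pin of the welding jig. Then clamp it: ease the hold-down lever sideways, away from the press, out of its open notch, throw it down and let it drop fully into the notch marked by the arrowhead, which you have to feel for - not the plain notch beyond it. Let go with the foot still square against all three pins under the pad, and leave the clamp, square and offcut beside the jig where they lie.

Things in the scene. Friction and masses are not known exactly. Their poses are not given: they have to be found in the camera images.
- jig: Fixed welding jig: steel sub-plate 250 x 360 x 12 mm carrying three stop pins and a grey C-frame hold-down press. Origin: centre of its underside, on the table; x away from the robot, y left (at yaw 0), z up. 'jig (x,y,z)' below means mm in this frame. With the post foot home, its back edge is at jig x=70 and its left edge at y=60.
- pin_right (a point): Top centre of the right back pin, jig (78,-75,40). All three pins are plain steel, 16 mm across, 28 mm tall above the sub-plate.
- pin_left (a point): Top centre of the left back pin, jig (78,25,40).
- pin_side (a point): Top centre of the side pin, jig (-15,68,40), which stops the foot's left edge.
- press_head (a point): Top centre of the grey press head, jig (30,84,108). Head: x 8-52, y 30-138, z 60-108, on a column x 10-50, y 92-138. A square ram passes through it at jig (30,42), up to z=124, pad below.
- pad: Round black rubber pad, 22 mm across, on the ram's lower end at jig (30,42): origin at the centre of its underside, 8.5 mm above the foot plate when the lever is open. It goes down 16 mm per rad of lever and is sprung inside the ram (6 N, then 3 N/mm).
- post: Loose post foot, bare steel, about 0.8 kg: plate 100 (x) x 160 (y) x 5 mm with an upright 40 x 40 mm square tube at its centre, tube top 85 mm above the underside. Origin: centre of the underside; x to its back edge, y to its left edge. Starts flat on the jig plate, 30-60 mm short of home in x, 22-60 mm in y, up to 0.28 rad askew. Home: origin at jig (20,-20,12), axes as the jig's.
- foot_back (a point): Middle of the post foot's back edge, 50 mm along x from its origin, 2.5 mm above the underside.
- foot_side (a point): Middle of the post foot's left edge, 80 mm along y from its origin, 2.5 mm above the underside.
- pivot (a point): On the lever's shaft axis, which runs along jig x, at jig (70,42,85). Round it, on the head's +x face (jig x 56-64, radius 54-92 mm), is the notched quadrant; going down from the open lever: open notch, flat land, notch marked by a raised steel arrowhead outside the rim, then 0.30 rad farther a plain notch (not for this job).
- knob (a point): Centre of the black ball knob, 32 mm across, on the end of the lever (flat steel bar 14 x 8 mm), 140 mm from the shaft axis. In jig axes it is at pivot + (1000 latch, 140 sin(0.35+lever), 140 cos(0.35+lever)) mm.
- lever (a joint): Swing, rad: 0 open (leaning 0.35 rad from vertical towards jig +y), grows as the knob goes over to +y and down; end 1.2. A spring and the pad (up to 8 N at the knob) throw it back open unless latched. The quadrant is adjustable: the marked notch lies anywhere from 0.65 to 0.85, not measured, to be found by eye or by feel; the plain notch 0.30 beyond it.
- latch (a joint): Sideways slide of the lever, m: 0 fully home in a notch; up to 0.016 as it is pulled off the press head (jig +x) against a spring, 5 to 13 N. Its round-nosed tooth, 12 mm wide, 80 mm from the shaft, rides on the land at 0.009. Notches: 15.4 mm wide, 8 mm deep, upright walls (play 0.02 rad each way): a seated lever must be pulled aside over 9 mm to swing, and drops in only in line with a notch.
- screw_clamp: Bystander: steel screw clamp with black and yellow handle, 310 mm, lying left of the jig. Origin near the middle of its length.
- square: Bystander: flat steel square 150 x 100 mm, 6 mm thick, lying right of the jig. Origin: middle of the long leg.
- offcut: Bystander: offcut of 40 x 40 mm square tube, 110 mm tall, standing right of the jig. Origin: centre of its underside.
Not all that is in view belongs to the job. What is meant by the post is not purple or red, and is the larger of those in its own colour.

How it is judged:
By the outcome, as a careful person would: the job done as asked, in the order asked, and still so for the second after the job is handed in, with the robot touching nothing.
It also fails if it takes over 72 s, if anything falls off the work surface, if the arm or the gripper's body presses on something with over 40 N, if the wrist force passes 120 N, or if a joint passes its speed limit or range.

## Working session

There is one attempt and no reset: what is moved stays moved. The work goes in short steps, Python scripts to look and compute and a tool call to move; the robot and the scene stay as the last step left them, time stands still between calls to the robot, and variables do not carry over. Pictures are saved under pics/ and viewed, about 8 in all and at most 12, crops included, and the job is handed in when it is done.

Besides the shell and the picture viewer there is one more tool, called after "Request:" as name(argument=value, ...) on one line, values as JSON. drive_tool: Moves the arm, as the interface text tells. Its arguments: {"type":"object","properties":{"deltas":{"type":"array","items":{"type":"array"}},"force":{"type":"number"}},"required":["deltas"]}

```bash
ls; mkdir -p pics
python3 - <<'E'
from plant import r
import cv2,json,numpy as np
for n in ("side","top"):
    s=r.snapshot(n); cv2.imwrite(f"pics/{n}0.png",s["color"][:,:,::-1])
    print(n,{k:(np.round(v,4).tolist() if k=="extrinsics" else v) for k,v in s.items() if k!="color"})
print(r.get_state(), r.tip_reach)
E
```

```text
pics
side {'fov_y': 47.50984935695182, 'cx': 320.19945451616934, 'cy': 199.08448083414012, 'extrinsics': [[0.9684, -0.2486, -0.019, -0.4997], [0.1815, 0.6507, 0.7373, -0.204], [-0.1709, -0.7175, 0.6753, -1.3973], [0.0, 0.0, 0.0, 1.0]]}
top {'fov_y': 45.487018365511304, 'cx': 324.4635849463321, 'cy': 199.93684427037564, 'extrinsics': [[-0.0263, -0.9997, 0.0013, 0.0347], [0.9904, -0.0259, 0.1358, -0.5558], [-0.1357, 0.0048, 0.9907, -1.2267], [0.0, 0.0, 0.0, 1.0]]}
{'clock': 0.1, 'q': array([-1.128211  ,  0.68991144, -0.1945322 ,  1.56622011,  0.15728146,
        0.90247568, -0.21506245]), 'qd': array([-1.99625287e-04, -1.83132971e-03, -8.54526024e-05, -2.89098251e-03,
       -2.55144440e-04,  5.47648094e-04, -2.51856396e-04]), 'joint_torque': array([-2.84612150e-03, -5.28503680e+01, -1.27093613e+00, -1.53837562e+01,
       -5.24490641e-02,  2.03910291e-03,  3.90753132e-05]), 'tool_pos': array([0.24823057, 0.57295137, 0.21758879]), 'eef_rot': array([ 0.14291693,  0.69248043, -0.14405379,  0.69231071]), 'contact_force': array([-0.64233981, -0.26717352,  0.05766105]), 'moment': array([ 0.00522863, -0.01140698,  0.02096429]), 'opening': 1.0033446626399747} 0.011
```

View pics/side0.png

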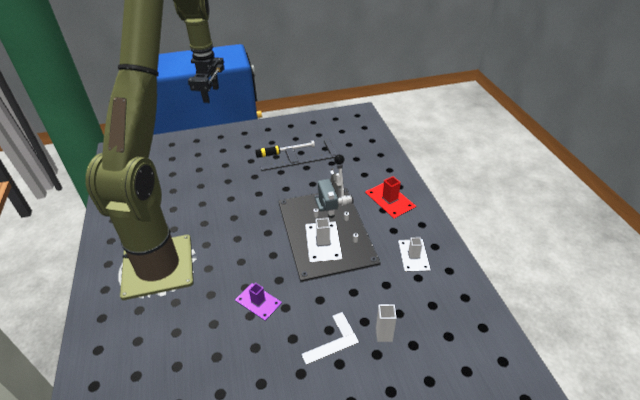

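View pics/top0.png

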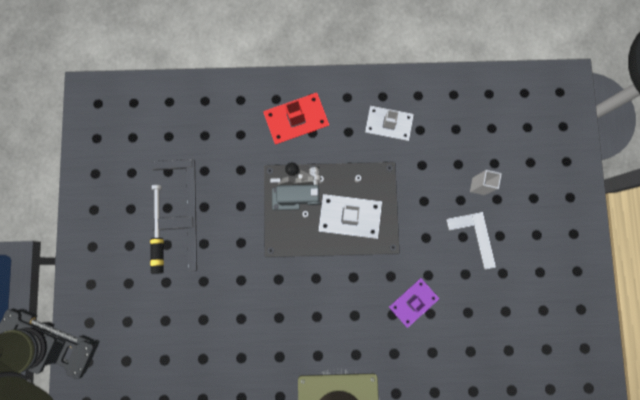

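Side view: jig at about (330,235), with the white post foot on it at (322,235). Top view: jig at columns 265–399 and rows 162–256, foot centred near (350,216), knob at (291,169). I'll enlarge both to measure.

```bash
cat > h.py <<'E'
import numpy as np,cv2
from plant import r
from scipy.spatial.transform import Rotation as R
class Cam:
    def __init__(s,n):
        d=r.snapshot(n); s.im=d["color"][:,:,::-1].copy(); s.f=200/np.tan(np.radians(d["fov_y"]/2)); s.c=np.array([d["cx"],d["cy"]]); s.E=np.array(d["extrinsics"])
    def proj(s,P):
        p=np.atleast_2d(P)@s.E[:3,:3].T+s.E[:3,3]
        return s.c+s.f*np.c_[p[:,0],-p[:,1]]/-p[:,2:]
    def back(s,uv,z):
        uv=np.atleast_2d(uv).astype(float); d=np.c_[(uv[:,0]-s.c[0])/s.f,-(uv[:,1]-s.c[1])/s.f,-np.ones(len(uv))]@s.E[:3,:3]
        o=-s.E[:3,:3].T@s.E[:3,3]; return o+d*((z-o[2])/d[:,2])[:,None]
def crop(im,x0,y0,w,h,k,name):
    cv2.imwrite(name,cv2.resize(im[y0:y0+h,x0:x0+w],None,fx=k,fy=k,interpolation=cv2.INTER_CUBIC))
E
python3 - <<'E'
from h import *
t=Cam("top");s=Cam("side")
crop(t.im,255,155,155,110,5,"pics/t1.png"); crop(s.im,270,145,120,140,5,"pics/s1.png")
a=cv2.imread("pics/s1.png");cv2.imwrite("pics/s1.png",a[:600])
print(t.back([[265,163],[396,163],[399,256],[265,256]],.012))
E
```

```text
[[ 0.66622463  0.17979081  0.012     ]
 [ 0.65689235 -0.17829954  0.012     ]
 [ 0.404253   -0.17449338  0.012     ]
 [ 0.41363623  0.18216699  0.012     ]]
```

View pics/t1.png

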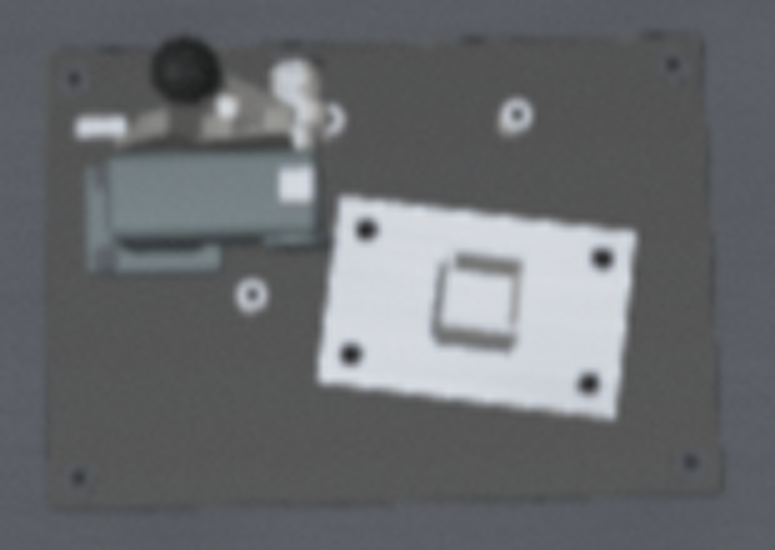

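View pics/s1.png

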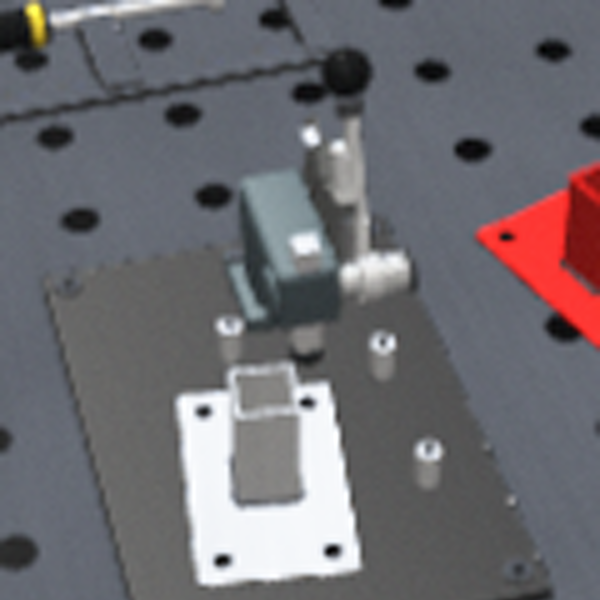

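Top crop: pins at (252,295), (515,115) and (330,118), foot corners at (340,195), (637,232), (617,418) and (320,383), knob at (187,70). Side crop: pins at (230,325), (383,342) and (428,448), knob at (346,71). Next step is to fit the poses.

```bash
cat > fit.py <<'E'
from h import *
from scipy.optimize import least_squares
t=Cam("top");s=Cam("side")
T=lambda a:(np.array(a,float)+.5)/5-.5+[255,155]
S=lambda a:(np.array(a,float)+.5)/5-.5+[270,145]
def pose(p,L): 
    L=np.array(L,float)/1000; c,n=np.cos(p[2]),np.sin(p[2])
    return np.c_[p[0]+c*L[:,0]-n*L[:,1],p[1]+n*L[:,0]+c*L[:,1],L[:,2]]
def fit(obs,p0):
    f=lambda p:np.concatenate([(c.proj(pose(p,L))-uv).ravel() for c,L,uv in obs])
    q=least_squares(f,p0,loss="soft_l1"); print(np.round(q.x,4)); print(np.round(f(q.x).reshape(-1,2),1).tolist()); return q.x
E
python3 - <<'E'
from fit import *
pins=[(-15,68,40),(78,-75,40),(78,25,40)]
pl=[(125,180,12),(125,-180,12),(-125,-180,12),(-125,180,12)]
oT=[(t,pins,T([(252,295),(515,115),(330,118)])),(t,pl,T([(50,47),(703,37),(722,495),(48,508)]))]
oS=[(s,pins,S([(230,325),(428,448),(383,342)])),(s,pl[3:],S([(46,283)]))]
fit(oT,[.53,0,0]);fit(oS,[.53,0,0]);j=fit(oT+oS,[.53,0,0])
P=[(50,80,17),(50,-80,17),(-50,-80,17),(-50,80,17)]
pT=[(t,P,T([(340,195),(637,232),(617,418),(320,383)]))]
pS=[(s,P,S([(329,380),(360,570),(200,585),(177,397)]))]
# post z: underside at 12mm -> top at 17
fit(pT,[.5,0,0]);fit(pS,[.5,0,0]);p=fit(pT+pS,[.5,0,0])
c,n=np.cos(j[2]),np.sin(j[2]);d=p[:2]-j[:2]
print("post in jig",c*d[0]+n*d[1],-n*d[0]+c*d[1],p[2]-j[2])
k=np.array([[70,42+140*np.sin(.35),85+140*np.cos(.35)]]);K=pose(j,k);print("knob",K,t.proj(K),T([(187,70)]),s.proj(K),S([(346,71)]))
E
```

```text
[ 0.5366  0.0041 -0.0077]
[[0.0, -0.3], [0.7, -0.0], [0.1, 0.1], [-0.8, 0.2], [0.2, -0.2], [0.0, 0.2], [-0.3, 0.1]]
[0.5344 0.0014 0.0017]
[[0.1, 0.1], [0.5, 0.4], [0.1, 0.1], [-1.2, -1.3]]
[ 0.5361  0.0038 -0.007 ]
[[0.1, -0.1], [0.7, 0.1], [0.2, 0.2], [-0.8, 0.4], [0.3, -0.0], [0.2, 0.3], [-0.2, 0.3], [0.6, -0.6], [0.6, -0.1], [0.5, -0.4], [-0.4, -2.1]]
[ 0.5143 -0.0481 -0.145 ]
[[0.3, 0.5], [-0.1, 0.1], [0.0, -0.2], [-0.2, -0.3]]
[ 0.5121 -0.0498 -0.1463]
[[-0.2, 0.6], [0.4, -0.2], [-0.3, -0.2], [0.0, -0.1]]
[ 0.5135 -0.0485 -0.145 ]
[[0.4, 0.8], [-0.0, 0.4], [0.2, 0.1], [-0.0, -0.0], [0.1, 0.3], [0.8, -0.7], [0.1, -0.6], [0.3, -0.4]]
post in jig -0.02224692442923253 -0.052481975219032764 -0.13801263461706553
knob [[0.60671706 0.09336302 0.21651218]] [[292.04199072 168.51529883]] [[292.  168.6]] [[339.55041606 158.65580107]] [[338.8 158.8]]
```

```bash
cat >> h.py <<'E'
J=np.array([.5360,.0038,-.007])
def jig(x,y,z=0):
    c,n=np.cos(J[2]),np.sin(J[2]); return np.array([J[0]+(c*x-n*y)/1e3,J[1]+(n*x+c*y)/1e3,z/1e3])
def st():
    s=r.get_state(); A=R.from_quat(s["eef_rot"]).as_matrix(); return s,A
def to(p,yaw):
    "tool-frame delta (cm, deg) to TCP p with tool x down and tool y at world yaw (mod pi)"
    s,A=st(); best=None
    for k in (0,np.pi):
        y=np.array([np.cos(yaw+k),np.sin(yaw+k),0]); x=np.array([0,0,-1.]); B=np.c_[x,y,np.cross(x,y)]
        v=np.degrees(R.from_matrix(A.T@B).as_rotvec())
        if best is None or np.linalg.norm(v)<np.linalg.norm(best[0]): best=(v,B)
    d=np.array(p)-s["tool_pos"]
    print("t",s["clock"],"rot deg tool",best[0].round(2),"alt half-turn","shift now-axes cm",(A.T@d*100).round(2),"shift end-axes",(best[1].T@d*100).round(2),"q7",s["q"][6].round(2))
def rep():
    s,A=st(); p=s["tool_pos"]-[J[0],J[1],0]; c,n=np.cos(J[2]),np.sin(J[2])
    print("t %.2f jig mm"%s["clock"],(1e3*np.array([c*p[0]+n*p[1],-n*p[0]+c*p[1],p[2]])).round(1),"F",s["contact_force"].round(1),"open",round(s["opening"]*88.1,1),"toolY",np.degrees(np.arctan2(A[1,1],A[0,1])).round(2),"down",A[:,0].round(3),"q",s["q"].round(2))
E
python3 - <<'E'
from h import *
rep(); to([.5135,-.0485,.22],-.145)
E
```

```text
t 0.30 jig mm [-291.6  567.5  218.1] F [-0.1  0.5 -0.2] open 88.0 toolY 66.58 down [-0. -0. -1.] q [-1.13  0.69 -0.19  1.57  0.16  0.9  -0.22]
t 0.3 rot deg tool [7.489e+01 2.000e-02 3.000e-02] alt half-turn shift now-axes cm [ -0.17 -46.52  49.05] shift end-axes [-0.19 35.22 57.7 ] q7 -0.22
```

Request:
drive_tool(deltas=[[[4.16, 0, 0], [-0.6, 0, 4.0], 8.8], [[4.16, 0, 0], [-0.6, 0, 4.0], 8.8], [[4.16, 0, 0], [-0.6, 0, 4.0], 8.8], [[4.16, 0, 0], [-0.6, 0, 4.0], 8.8], [[4.16, 0, 0], [-0.6, 0, 4.0], 8.8], [[4.16, 0, 0], [-0.6, 0, 4.0], 8.8], [[4.16, 0, 0], [-0.6, 0, 4.0], 8.8], [[4.16, 0, 0], [-0.6, 0, 4.0], 8.8], [[4.16, 0, 0], [-0.6, 0, 4.0], 8.8], [[4.16, 0, 0], [-0.6, 0, 4.0], 8.8], [[4.16, 0, 0], [0, 0, 4.0], 8.8], [[4.16, 0, 0], [0, 0, 4.0], 8.8]])

```text
clock: 1.3
tool_pos: [0.571, 0.2357, 0.2787]
eef_rot: [0.424, 0.566, -0.423, 0.567]
contact_force: [1.0, -0.3, -0.2]
opening: 0.994
```

Request:
drive_tool(deltas=[[[4.16, 0, 0], [0, 0, 4.0], 8.8], [[4.16, 0, 0], [0, 0, 4.0], 8.8], [[4.16, 0, 0], [0, 0, 4.0], 8.8], [[4.16, 0, 0], [0, 0, 4.0], 8.8], [[4.16, 0, 0], [0, 0, 4.0], 8.8], [[4.16, 0, 0], [0, 0, 0], 8.8], [[0, 0, 0], [0, 0, 0], 8.8]])

```text
clock: 1.88
tool_pos: [0.5986, 0.0364, 0.2785]
eef_rot: [-0.536, -0.46, 0.537, -0.461]
contact_force: [-0.3, 1.2, -0.7]
opening: 1.0
```

Run:
```python
from h import *
rep(); to([.5135,-.0485,.062],-.145)
```

```text
t 1.88 jig mm [ 62.4  33.  278.5] F [-0.3  1.2 -0.7] open 88.1 toolY -8.79 down [ 0.    -0.002 -1.   ] q [-0.22  0.59  0.14  1.58 -0.09  0.98 -0.21]
t 1.8833 rot deg tool [-0.48  0.1  -0.02] alt half-turn shift now-axes cm [21.66 -7.12  9.65] shift end-axes [21.65 -7.19  9.63] q7 -0.21
```

Request:
drive_tool(deltas=[[[-0.5, 0, 0], [0, -1.8, 2.4], 8.8], [[0, 0, 0], [0, -1.8, 2.4], 8.8], [[0, 0, 0], [0, -1.8, 2.4], 8.8], [[0, 0, 0], [0, -1.8, 2.4], 8.8], [[0, 0, 0], [3.5, 0, 0], 8.8], [[0, 0, 0], [3.5, 0, 0], 8.8], [[0, 0, 0], [3.5, 0, 0], 8.8], [[0, 0, 0], [3.0, 0, 0], 8.8], [[0, 0, 0], [0, 0, 0], 8.8]])

```text
clock: 2.63
tool_pos: [0.5105, -0.0425, 0.1387]
eef_rot: [-0.53, -0.469, 0.534, -0.463]
contact_force: [-0.7, 0.3, -0.4]
opening: 0.994
```

Run:
```python
from h import *
rep(); to([.5135,-.0485,.062],-.145)
t=Cam("top");s=Cam("side")
cv2.imwrite("pics/c2.png",np.hstack([cv2.resize(t.im[155:275,270:400],None,fx=3,fy=3),cv2.resize(s.im[165:285,270:400],None,fx=3,fy=3)]))
```

```text
t 2.63 jig mm [-25.1 -46.5 138.7] F [-0.7  0.3 -0.4] open 87.6 toolY -7.54 down [-0.01   0.002 -1.   ] q [-0.06  0.67  0.08  1.98 -0.11  0.5  -0.03]
t 2.6333 rot deg tool [ 0.77 -0.03  0.57] alt half-turn shift now-axes cm [7.67 0.45 0.56] shift end-axes [7.67 0.38 0.55] q7 -0.03
```

View pics/c2.png

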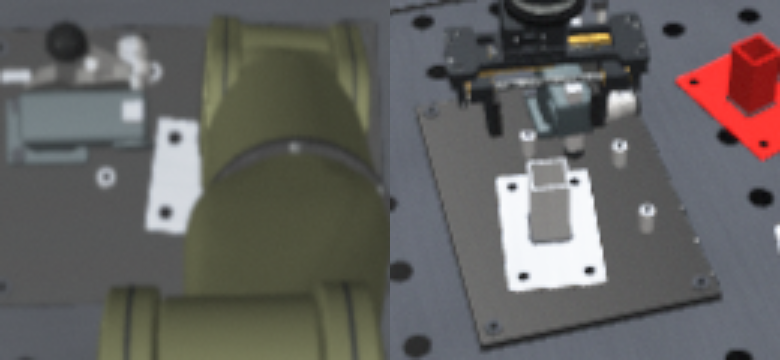

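The gripper is above the tube, straddling it in x with the foot untouched. Next I descend and close.

Request:
drive_tool(deltas=[[[0.8, 0, 0.6], [0, 0.4, 0.55], 8.8], [[0, 0, 0], [2.5, 0, 0], 8.8], [[0, 0, 0], [2.5, 0, 0], 8.8], [[0, 0, 0], [2.6, 0, 0], 8.8], [[0, 0, 0], [0, 0, 0], 8.8], [[0, 0, 0], [0, 0, 0], 8.8]])

```text
clock: 3.23
tool_pos: [0.5188, -0.051, 0.0684]
eef_rot: [0.539, 0.458, -0.533, 0.464]
contact_force: [0.4, -0.4, -0.6]
opening: 0.997
```

Run:
```python
from h import *
rep(); to([.5135,-.0485,.062],-.145)
```

```text
t 3.23 jig mm [-16.8 -54.9  68.4] F [ 0.4 -0.4 -0.6] open 87.8 toolY -8.61 down [ 0.012 -0.002 -1.   ] q [-0.03  0.8   0.06  2.01 -0.12  0.32 -0.02]
t 3.2333 rot deg tool [-0.3  -0.01 -0.67] alt half-turn shift now-axes cm [ 0.63 -0.57 -0.17] shift end-axes [ 0.64 -0.56 -0.17] q7 -0.02
```

Request:
drive_tool(deltas=[[[-0.3, 0, -0.6], [0.6, -0.5, -0.2], 8.8], [[0, 0, 0], [0, 0, 0], 8.8], [[0, 0, 0], [0, 0, 0], 6], [[0, 0, 0], [0, 0, 0], 3.5], [[0, 0, 0], [0, 0, 0], 3.5], [[0, 0, 0], [0, 0, 0], 3.5], [[0, 0, 0], [0, 0, 0], 3.5], [[0, 0, 0], [0, 0, 0], 3.5]], force=20)

```text
clock: 3.9
tool_pos: [0.5135, -0.0481, 0.0613]
eef_rot: [0.535, 0.462, -0.535, 0.462]
contact_force: [-0.8, -0.4, -0.2]
opening: 0.568
```

Run:
```python
from h import *
rep(); to(jig(20,-20,62),-.007)
```

```text
t 3.90 jig mm [-22.1 -52.1  61.3] F [-0.8 -0.4 -0.2] open 50.0 toolY -8.3 down [ 0.  0. -1.] q [-0.03  0.81  0.05  2.02 -0.12  0.31 -0.02]
t 3.9 rot deg tool [-7.9  -0.01 -0.01] alt half-turn shift now-axes cm [-0.07  3.73 -3.75] shift end-axes [-0.07  4.21 -3.21] q7 -0.02
```

Request:
drive_tool(deltas=[[[0, 0, 0], [0, 0, 0], 3.5], [[0, 0, 0], [0, 0, 0], 3.5], [[0, 0, 0], [0, 0, 0], 3.5], [[-2.6, 0, 0], [0, 0, 0], 3.5], [[-2.6, 0, 0], [0, 0, 0], 3.5], [[-2.7, 0, 0], [0, 0, 0], 3.5], [[0, 0, 0], [0, 0.9, -0.7], 3.5], [[0, 0, 0], [0, 0.9, -0.7], 3.5], [[0, 0, 0], [0, 0.9, -0.7], 3.5], [[0, 0, 0], [0, 0.9, -0.6], 3.5], [[0, 0, 0], [0, 0, 0], 3.5], [[0, 0, 0], [0, 0, 0], 3.5]], force=20)

```text
clock: 4.9
tool_pos: [0.5497, -0.0209, 0.0612]
eef_rot: [0.502, 0.498, -0.502, 0.498]
contact_force: [-0.1, 0.4, 2.0]
opening: 0.454
```

Run:
```python
from h import *
rep(); to(jig(20,-20,62),-.007)
```

```text
t 4.90 jig mm [ 13.9 -24.6  61.2] F [-0.1  0.4  2. ] open 40.0 toolY -0.38 down [ 0.  0. -1.] q [-0.07  0.83  0.04  1.92 -0.08  0.39  0.02]
t 4.9 rot deg tool [ 0.02 -0.02 -0.  ] alt half-turn shift now-axes cm [-0.08  0.61 -0.46] shift end-axes [-0.08  0.61 -0.46] q7 0.02
```

Request:
drive_tool(deltas=[[[0, 0, 0], [0, 0, -0.1], 3.5], [[0, 0, 0], [0, 0, -0.1], 3.5], [[0, 0, 0], [0, 0, -0.1], 3.5], [[0, 0, 0], [0, 0, -0.1], 3.5], [[0, 0, 0], [0, 0, -0.1], 3.5], [[0, 0, 0], [0, 0, -0.05], 3.5], [[0, 0, 0], [0, 0, 0], 3.5]])

```text
clock: 5.48
tool_pos: [0.5496, -0.0163, 0.0612]
eef_rot: [-0.502, -0.498, 0.502, -0.498]
contact_force: [0.6, -4.7, 0.0]
opening: 0.454
```

```bash
python3 -c "
from h import *
rep()"
```

```text
t 5.48 jig mm [ 13.7 -20.   61.2] F [ 0.6 -4.7  0. ] open 40.0 toolY -0.41 down [-0. -0. -1.] q [-0.08  0.83  0.04  1.92 -0.08  0.39  0.02]
```

Request:
drive_tool(deltas=[[[0, 0, 0], [0, 0.1, 0], 3.5], [[0, 0, 0], [0, 0.1, 0], 3.5], [[0, 0, 0], [0, 0.1, 0], 3.5], [[0, 0, 0], [0, 0.1, 0], 3.5], [[0, 0, 0], [0, 0.1, 0], 3.5], [[0, 0, 0], [0, 0.1, 0], 3.5], [[0, 0, 0], [0, 0.1, 0], 3.5], [[0, 0, 0], [0, 0.1, 0], 3.5], [[0, 0, 0], [0, 0, 0], 3.5]])

```text
clock: 6.23
tool_pos: [0.5499, -0.0163, 0.0613]
eef_rot: [-0.498, -0.502, 0.506, -0.494]
contact_force: [-12.9, -5.4, 13.9]
opening: 0.449
```

```bash
python3 -c "
from h import *
rep();print(st()[0]['moment'])"
```

```text
t 6.23 jig mm [ 14.1 -20.   61.3] F [-12.9  -5.4  13.9] open 39.6 toolY -0.44 down [-0.015 -0.    -1.   ] q [-0.08  0.84  0.04  1.9  -0.08  0.42  0.02]
[-0.90047595  2.82761284  0.13467963]
```

Run:
```python
from h import *
t=Cam("top");s=Cam("side")
cv2.imwrite("pics/c3.png",np.hstack([cv2.resize(t.im[155:275,270:400],None,fx=3,fy=3),cv2.resize(s.im[165:255,300:370],None,fx=5,fy=4,interpolation=2)]))
```

```text
(no output)
```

View pics/c3.png

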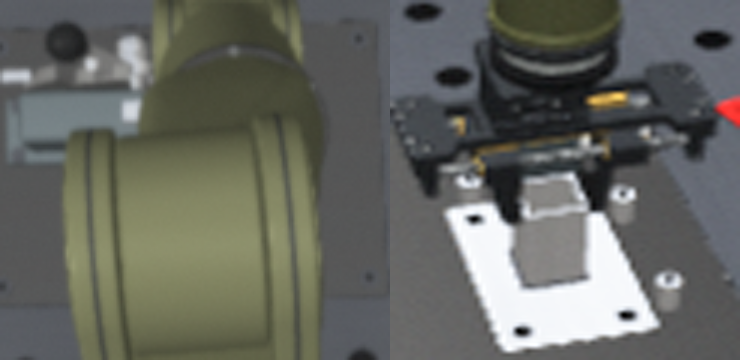

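The foot still looks short of the right pin at crop (668,285). I'll project its corners to check.

Run:
```python
from fit import *
S3=lambda a:np.array([((x-390+.5)/5-.5+300,(y+.5)/4-.5+165) for x,y in a])
P=[(50,-80,17),(-50,-80,17),(-50,80,17)]
p=fit([(s,P,S3([(658,325),(500,352),(445,208)]))],[.55,-.02,0])
pins=[(-15,68,40),(78,-75,40),(78,25,40)]
j=fit([(s,pins,S3([(468,183),(669,280),(622,193)]))],[.536,0,-.007])
for jj in (j,J):
  print(jj,1e3*(R.from_euler('z',-jj[2]).as_matrix()[:2,:2]@(p[:2]-jj[:2])),np.degrees(p[2]-jj[2]))
k=[(40,20,97),(20,-20,97)]
print(s.proj(pose(p,P)))
```

```text
[ 0.5482 -0.0169 -0.0162]
[[-0.2, 0.2], [0.2, -0.4], [-0.0, 0.2]]
[5.331e-01 3.000e-04 1.670e-02]
[[-0.0, -0.3], [0.2, -0.0], [-0.2, 0.3]]
[5.33075343e-01 2.83445081e-04 1.67433303e-02] [ 14.81896455 -17.45032865] -1.8853283809132582
[ 0.536   0.0038 -0.007 ] [ 12.32910791 -20.63053279] -0.524935761590703
[[352.99360022 246.11866494]
 [321.84588224 252.19537972]
 [310.55869415 216.83553606]]
```

The foot is at jig x≈14, about 6 mm short of the pins. The wrench line (back and up) passes through the back edge, so it is digging in and jamming. I'll back off, take a little weight and push again.

Request:
drive_tool(deltas=[[[0, 0, 0], [0, -0.4, 0], 3.5], [[0, 0, 0], [0, -0.3, 0], 3.5], [[0, 0, 0], [-0.15, 0, 0.05], 3.5], [[0, 0, 0], [0, 0, 0], 3.5]])

```text
clock: 6.77
tool_pos: [0.5499, -0.0155, 0.0622]
eef_rot: [-0.501, -0.499, 0.502, -0.498]
contact_force: [-0.9, -3.0, -7.4]
opening: 0.452
```

```bash
python3 -c "
from h import *
rep();print(st()[0]['moment'])"
```

```text
t 6.77 jig mm [ 14.  -19.2  62.2] F [-0.9 -3.  -7.4] open 39.8 toolY -0.35 down [-0.002  0.001 -1.   ] q [-0.08  0.83  0.04  1.92 -0.08  0.4   0.02]
[-0.7818128   0.34064287  0.15553671]
```

Request:
drive_tool(deltas=[[[0, 0, 0], [0, 0.15, 0], 3.5], [[0, 0, 0], [0, 0.15, 0], 3.5], [[0, 0, 0], [0, 0.15, 0], 3.5], [[0, 0, 0], [0, 0, 0], 3.5]])

```text
clock: 7.1
tool_pos: [0.5544, -0.0157, 0.0622]
eef_rot: [-0.501, -0.499, 0.502, -0.498]
contact_force: [-2.1, -0.5, -8.6]
opening: 0.454
```

```bash
python3 -c "
from h import *
rep();print(st()[0]['moment'])"
```

```text
t 7.10 jig mm [ 18.5 -19.3  62.2] F [-2.1 -0.5 -8.6] open 40.0 toolY -0.36 down [-0.002  0.001 -1.   ] q [-0.08  0.84  0.04  1.9  -0.08  0.41  0.02]
[-0.32766957  0.63855885  0.15588044]
```

Request:
drive_tool(deltas=[[[0, 0, 0], [0, 0.1, -0.1], 3.5], [[0, 0, 0], [0, 0.1, -0.1], 3.5], [[0, 0, 0], [0, 0.1, 0], 3.5], [[0, 0, 0], [0, 0.05, 0], 3.5], [[0, 0, 0], [0, 0, 0], 3.5]])

```text
clock: 7.52
tool_pos: [0.5551, -0.0153, 0.0623]
eef_rot: [-0.5, -0.5, 0.504, -0.497]
contact_force: [-6.5, -2.7, -4.8]
opening: 0.451
```

```bash
python3 -c "
from h import *
rep();print(st()[0]['moment'])"
```

```text
t 7.52 jig mm [ 19.2 -19.   62.3] F [-6.5 -2.7 -4.8] open 39.8 toolY -0.41 down [-0.007 -0.001 -1.   ] q [-0.08  0.84  0.04  1.9  -0.08  0.42  0.01]
[-0.82984893  1.75855555  0.28013088]
```

Request:
drive_tool(deltas=[[[-0.5, 0, 0], [0, 0, 0], 3.5], [[0, 0, 0], [0, 0, 0], 3.5]])

```text
clock: 7.68
tool_pos: [0.5552, -0.0154, 0.0623]
eef_rot: [-0.498, -0.502, 0.502, -0.499]
contact_force: [-5.9, -3.7, -5.1]
opening: 0.452
```

```bash
python3 -c "
from h import *
rep();print(st()[0]['moment'])"
```

```text
t 7.68 jig mm [ 19.3 -19.   62.3] F [-5.9 -3.7 -5.1] open 39.8 toolY 0.0 down [-0.007 -0.001 -1.   ] q [-0.08  0.84  0.04  1.9  -0.08  0.42  0.02]
[-0.74110678  1.80224877 -0.10124412]
```

Request:
drive_tool(deltas=[[[-0.5, 0, 0], [0, 0.05, -0.05], 3.5], [[0, 0, 0], [0, 0, 0], 3.5]])

```text
clock: 7.85
tool_pos: [0.5554, -0.0153, 0.0625]
eef_rot: [0.496, 0.503, -0.5, 0.5]
contact_force: [-6.6, -4.3, -3.8]
opening: 0.453
```

```bash
python3 -c "
from h import *
rep();print(st()[0]['moment'])"
```

```text
t 7.85 jig mm [ 19.5 -19.   62.5] F [-6.6 -4.3 -3.8] open 39.9 toolY 0.42 down [-0.007 -0.001 -1.   ] q [-0.08  0.84  0.04  1.89 -0.07  0.42  0.02]
[-0.88991823  1.83912057 -0.29206824]
```

Request:
drive_tool(deltas=[[[0.6, 0, 0], [0, 0, 0], 3.5], [[0, 0, 0], [0.05, 0, 0], 3.5], [[0, 0, 0], [0.05, 0, 0], 3.5], [[0, 0, 0], [0.05, 0, 0], 3.5], [[0, 0, 0], [0, 0, 0], 3.5]])

```text
clock: 8.27
tool_pos: [0.5554, -0.016, 0.0615]
eef_rot: [-0.498, -0.501, 0.503, -0.498]
contact_force: [-9.0, -5.7, 2.2]
opening: 0.455
```

```bash
python3 -c "
from h import *
rep();print(st()[0]['moment'])"
```

```text
t 8.27 jig mm [ 19.5 -19.7  61.5] F [-9.  -5.7  2.2] open 40.1 toolY -0.1 down [-0.007 -0.002 -1.   ] q [-0.08  0.84  0.04  1.9  -0.08  0.42  0.02]
[-1.04718621  2.06738005  0.20321939]
```

Request:
drive_tool(deltas=[[[0, 0, 0], [0, 0, 0], 3.5], [[0, 0, 0], [0, 0, 0], 3.5], [[0, 0, 0], [0, 0, 0], 3.5]], force=4)

```text
clock: 8.52
tool_pos: [0.556, -0.016, 0.0617]
eef_rot: [-0.499, -0.5, 0.502, -0.499]
contact_force: [-8.1, -4.5, 1.2]
opening: 0.469
```

```bash
python3 -c "
from h import *
rep();print(st()[0]['moment'])"
```

```text
t 8.52 jig mm [ 20.2 -19.7  61.7] F [-8.1 -4.5  1.2] open 41.3 toolY -0.12 down [-0.006 -0.002 -1.   ] q [-0.08  0.84  0.04  1.89 -0.08  0.42  0.02]
[-1.08180814  1.81613419  0.08462987]
```

Request:
drive_tool(deltas=[[[0, 0, 0], [0, 0.1, -0.1], 3.5], [[0, 0, 0], [0, 0.1, -0.1], 3.5], [[0, 0, 0], [0, 0, 0], 3.5], [[0, 0, 0], [0, 0, 0], 3.5]])

```text
clock: 8.85
tool_pos: [0.5581, -0.0138, 0.0616]
eef_rot: [-0.499, -0.5, 0.502, -0.499]
contact_force: [-7.2, -4.9, 0.5]
opening: 0.508
```

Run:
```python
from h import *
rep();print(st()[0]['moment'])
```

```text
t 8.85 jig mm [ 22.2 -17.4  61.6] F [-7.2 -4.9  0.5] open 44.8 toolY -0.11 down [-0.006 -0.002 -1.   ] q [-0.09  0.84  0.04  1.89 -0.08  0.42  0.01]
[-1.02844144  1.78879368  0.13761155]
```

Request:
drive_tool(deltas=[[[0, 0, 0], [0, 0, 0], 6], [[0, 0, 0], [0, 0, 0], 6], [[0, 0, 0], [0, 0, 0], 6], [[0, 0, 0], [0, 0, 0], 6], [[0, 0, 0], [0, 0, 0], 6], [[0, 0, 0], [-1, 0, 0], 6], [[0, 0, 0], [-3, 0, 0], 6], [[0, 0, 0], [-4, 0, 0], 6], [[0, 0, 0], [-4, 0, 0], 6], [[0, 0, 0], [-4, 0, 0], 6], [[0, 0, 0], [-4, 0, 0], 6], [[0, 0, 0], [-3, 0, 0], 6]])

```text
clock: 9.85
tool_pos: [0.5621, -0.0119, 0.2959]
eef_rot: [0.501, 0.499, -0.499, 0.501]
contact_force: [1.1, 1.4, -0.8]
opening: 0.678
```

Run:
```python
from h import *
rep(); K=jig(70,42+140*np.sin(.35),85+140*np.cos(.35)); print(K)
to([K[0],K[1],.30],-.007)
s=Cam("side");t=Cam("top")
cv2.imwrite("pics/c4.png",cv2.resize(s.im[145:260,280:400],None,fx=5,fy=5,interpolation=2))
cv2.imwrite("pics/c4t.png",cv2.resize(t.im[155:265,255:410],None,fx=5,fy=5,interpolation=2))
```

```text
t 9.85 jig mm [ 26.2 -15.5 295.9] F [ 1.1  1.4 -0.8] open 59.8 toolY -0.01 down [ 0.005  0.001 -1.   ] q [-0.12  0.51  0.09  1.67 -0.06  0.96 -0.  ]
[0.60662832 0.09331349 0.21651218]
t 9.85 rot deg tool [ 0.39 -0.03 -0.3 ] alt half-turn shift now-axes cm [ -0.38   4.45 -10.52] shift end-axes [ -0.41   4.38 -10.55] q7 -0.0
```

View pics/c4.png

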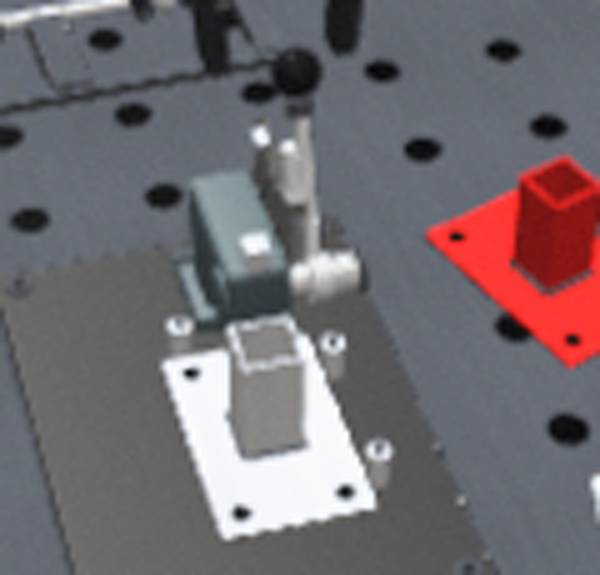

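The foot looks tight to both back pins (332,342 and 378,448) and to the side pin (180,325). I'll check that numerically with a relative fit in the same image.

Run:
```python
from fit import *
S4=lambda a:(np.array(a,float)+.5)/5-.5+[280,145]
pins=[(-15,68,40),(78,-75,40),(78,25,40)]
j=fit([(s,pins,S4([(180,325),(378,448),(332,342)]))],[.536,0,-.007])
P=[(50,-80,17),(-50,-80,17),(-50,80,17),(50,80,17)]
p=fit([(s,P[:3],S4([(376,505),(226,540),(162,362)]))],[.55,-.02,0])
for jj in (j,[.5344,.0014,-.007]):
  print(1e3*(R.from_euler('z',-jj[2]).as_matrix()[:2,:2]@(p[:2]-np.array(jj[:2]))),np.degrees(p[2]-jj[2]))
```

```text
[0.5337 0.0026 0.001 ]
[[-0.2, -0.1], [0.1, 0.2], [0.0, -0.1]]
[ 0.5539 -0.0184  0.0067]
[[0.5, 0.1], [-0.4, -0.3], [-0.1, 0.1]]
[ 20.22534198 -21.00867146] 0.33138140577059294
[ 19.63890866 -19.63944469] 0.7870139034799029
```

Request:
drive_tool(deltas=[[[0, 0, 0], [0, 1.1, -2.6], 6], [[0, 0, 0], [0, 1.1, -2.6], 6], [[0, 0, 0], [0, 1.1, -2.6], 6], [[0, 0, 0], [0, 1.1, -2.7], 6], [[0, 0, 0], [0, 0, 0], 6], [[0, 0, 0], [0, 0, 0], 6], [[0, 0, 0], [0, 0, 0], 6]])

```text
clock: 10.63
tool_pos: [0.6042, 0.092, 0.2898]
eef_rot: [-0.499, -0.5, 0.501, -0.5]
contact_force: [1.0, -0.4, 0.3]
opening: 0.678
```

Run:
```python
from h import *
rep(); K=jig(70,42+140*np.sin(.35),85+140*np.cos(.35))
to([K[0],K[1],.2085],-.007)
```

```text
t 10.63 jig mm [ 67.5  88.7 289.8] F [ 1.  -0.4  0.3] open 59.8 toolY -0.03 down [-0.003 -0.002 -1.   ] q [-0.28  0.6   0.1   1.52 -0.06  1.03 -0.17]
t 10.6333 rot deg tool [0.37 0.09 0.17] alt half-turn shift now-axes cm [ 8.13  0.27 -0.14] shift end-axes [ 8.13  0.25 -0.13] q7 -0.17
```

Request:
drive_tool(deltas=[[[0.4, 0, 0], [0, 0.25, -0.13], 6], [[0, 0, 0], [2, 0, 0], 6], [[0, 0, 0], [2.5, 0, 0], 6], [[0, 0, 0], [2.5, 0, 0], 6], [[0, 0, 0], [1.1, 0, 0], 6], [[0, 0, 0], [0, 0, 0], 6], [[0, 0, 0], [0, 0, 0], 6]])

```text
clock: 11.22
tool_pos: [0.6078, 0.0935, 0.2105]
eef_rot: [-0.502, -0.498, 0.502, -0.498]
contact_force: [0.7, -0.1, 1.3]
opening: 0.682
```

Run:
```python
from h import *
rep(); K=jig(70,42+140*np.sin(.35),85+140*np.cos(.35))
to([K[0],K[1],.2085],-.007)
```

```text
t 11.22 jig mm [ 71.2  90.2 210.5] F [ 0.7 -0.1  1.3] open 60.1 toolY -0.48 down [-0. -0. -1.] q [-0.28  0.68  0.09  1.61 -0.07  0.85 -0.17]
t 11.2167 rot deg tool [-0.08  0.02  0.02] alt half-turn shift now-axes cm [ 0.2  -0.12  0.02] shift end-axes [ 0.2  -0.12  0.02] q7 -0.17
```

Request:
drive_tool(deltas=[[[0, 0, 0], [0, 0, 0], 2.8], [[0, 0, 0], [0, 0, 0], 2.8], [[0, 0, 0], [0, 0, 0], 2.8], [[0, 0, 0], [0, 0, 0], 2.8], [[0, 0, 0], [0, 0, 0], 2.8], [[0, 0, 0], [0, 0, 0], 2.8], [[0, 0, 0], [0, 0, 0], 2.8]], force=30)

```text
clock: 11.8
tool_pos: [0.6077, 0.0945, 0.2104]
eef_rot: [0.502, 0.498, -0.502, 0.498]
contact_force: [-0.3, 0.9, -0.4]
opening: 0.316
```

Run:
```python
from h import *
rep(); K=jig(70,42+140*np.sin(.35),85+140*np.cos(.35))
to([K[0],K[1],.2085],-.007)
```

```text
t 11.80 jig mm [ 71.1  91.2 210.4] F [-0.3  0.9 -0.4] open 27.8 toolY -0.4 down [ 0.  0. -1.] q [-0.28  0.68  0.08  1.62 -0.07  0.85 -0.17]
t 11.8 rot deg tool [-0.   -0.01 -0.01] alt half-turn shift now-axes cm [ 0.19 -0.11  0.11] shift end-axes [ 0.19 -0.11  0.11] q7 -0.17
```

Run:
```python
from h import *
s=Cam("side");t=Cam("top")
cv2.imwrite("pics/c5.png",np.hstack([cv2.resize(s.im[120:220,300:380],None,fx=5,fy=5,interpolation=2),cv2.resize(t.im[140:240,250:330],None,fx=5,fy=5,interpolation=2)]))
```

```text
(no output)
```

View pics/c5.png

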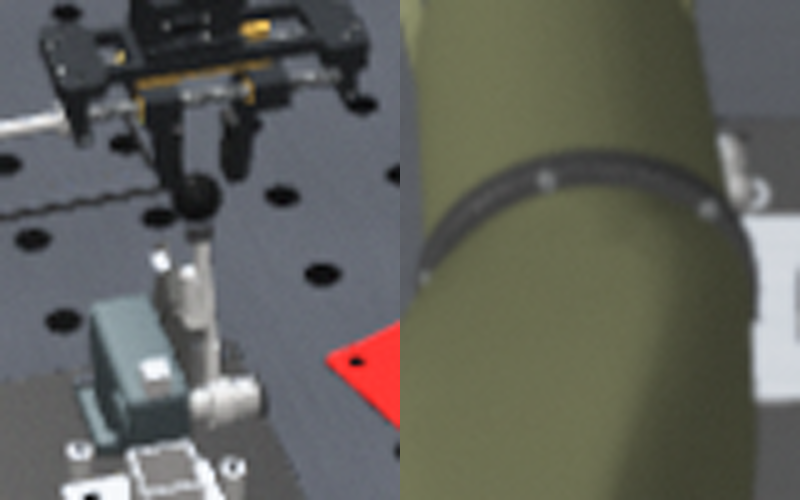

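Run:
```python
from h import *
s=Cam("side"); st_,A=st(); p=st_["tool_pos"]
f=lambda P:((s.proj(P)-[300,120])*5).round(0).tolist()
for o in (-.014,-.0315,.014,.0315):
    print(o,f([p+A@[.011,o,.009], p+A@[.011,o,-.009], p+A@[-.05,o,.009]]))
print(f([jig(70,90,216.5)]), f([p]))
```

```text
-0.014 [[181.0, 226.0], [173.0, 209.0], [181.0, 147.0]]
-0.0315 [[154.0, 231.0], [147.0, 214.0], [154.0, 152.0]]
0.014 [[224.0, 219.0], [216.0, 202.0], [226.0, 140.0]]
0.0315 [[250.0, 214.0], [242.0, 197.0], [253.0, 135.0]]
[[198.0, 193.0]] [[199.0, 200.0]]
```

Run:
```python
from h import *
s=Cam("side"); st_,A=st()
im=cv2.resize(s.im[120:220,300:380],None,fx=6,fy=6,interpolation=2)
p=np.array([.5499,-.0163,.0613]);k=np.array([5,4])
im3=cv2.imread("pics/c3.png")[:,390:].copy()
def draw(im,p,h,o0,k):
  for o in (-.0175-h,-h,h,h+.0175):
    q=((s.proj([p+A@[.011,o,.009],p+A@[.011,o,-.009],p+A@[-.02,o,.009]])-o0+.5)*k).astype(int)
    cv2.polylines(im,[q[[1,0,2]].reshape(-1,1,2)],False,(0,0,255),1)
draw(im3,p,.02,np.array([300,165]),k)
draw(im,st_["tool_pos"],.014,np.array([300,120]),np.array([6,6]))
q=((s.proj([jig(70,90,216.5)])-[300,120]+.5)*6).astype(int)[0]; cv2.circle(im,tuple(int(v) for v in q),3,(0,255,0),-1)
im3=cv2.resize(im3,None,fx=.9,fy=.9)
c=np.zeros((600,800,3),np.uint8); c[:,:480]=im; c[:324,480:480+315]=im3[:324,:315]; cv2.imwrite("pics/c6.png",c)
```

```text
(no output)
```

View pics/c6.png

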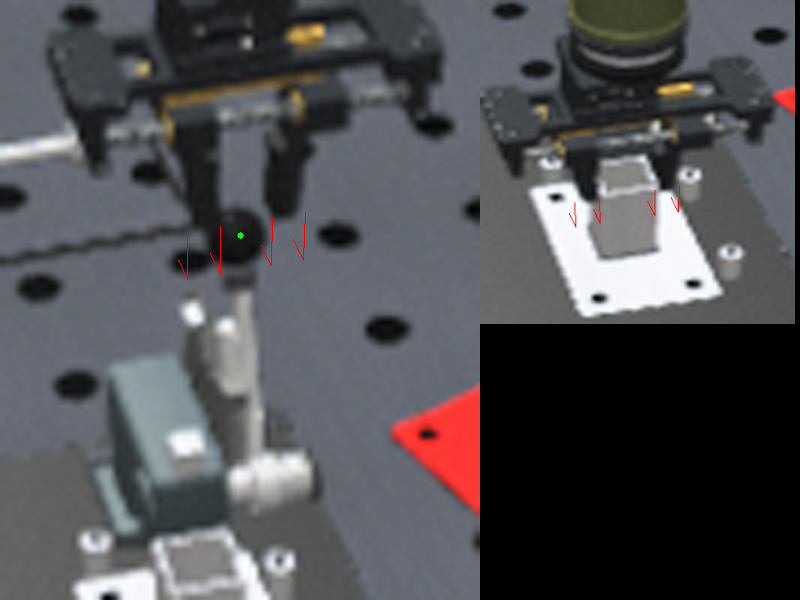

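The fingertips appear about 8 px above the predicted outline in both poses, and the jaws closed to 28 mm without touching the 32 mm ball. So the real tips sit higher than the state says. I'll open, descend 2 cm while watching force, and close again. That depth is safe under either explanation.

Request:
drive_tool(deltas=[[[0, 0, 0], [0, 0, 0], 6], [[0, 0, 0], [0, 0, 0], 6], [[0, 0, 0], [0, 0, 0], 6], [[0, 0, 0], [0, 0, 0], 6], [[0, 0, 0], [0.7, 0, 0], 6], [[0, 0, 0], [0.7, 0, 0], 6], [[0, 0, 0], [0.6, 0, 0], 6], [[0, 0, 0], [0, 0, 0], 6]])

```text
clock: 12.67
tool_pos: [0.6064, 0.0942, 0.1883]
eef_rot: [-0.501, -0.499, 0.503, -0.498]
contact_force: [0.1, 0.3, 0.4]
opening: 0.683
```

Request:
drive_tool(deltas=[[[0, 0, 0], [0, 0, 0], 2.8], [[0, 0, 0], [0, 0, 0], 2.8], [[0, 0, 0], [0, 0, 0], 2.8], [[0, 0, 0], [0, 0, 0], 2.8], [[0, 0, 0], [0, 0, 0], 2.8], [[0, 0, 0], [0, 0, 0], 2.8], [[0, 0, 0], [0, 0, 0], 2.8]], force=15)

```text
clock: 13.25
tool_pos: [0.6056, 0.0945, 0.1903]
eef_rot: [-0.501, -0.499, 0.503, -0.497]
contact_force: [-5.8, -0.9, 2.8]
opening: 0.353
```

```bash
python3 -c "
from h import *
rep();print(st()[0]['moment'])"
```

```text
t 13.25 jig mm [ 69.   91.2 190.3] F [-5.8 -0.9  2.8] open 31.1 toolY -0.39 down [-0.004  0.    -1.   ] q [-0.27  0.71  0.08  1.64 -0.07  0.8  -0.17]
[-0.04024183  1.21051182  0.03448069]
```

Request:
drive_tool(deltas=[[[0, 0, 0], [0, 0, 0], 4], [[0, 0, 0], [0, -0.15, 0], 4], [[0, 0, 0], [0.4, 0, 0], 4], [[0, 0, 0], [0.4, 0, 0], 4], [[0, 0, 0], [0, 0, 0], 4], [[0, 0, 0], [0, 0, 0], 2.8], [[0, 0, 0], [0, 0, 0], 2.8], [[0, 0, 0], [0, 0, 0], 2.8], [[0, 0, 0], [0, 0, 0], 2.8], [[0, 0, 0], [0, 0, 0], 2.8]], force=40)

```text
clock: 14.08
tool_pos: [0.6052, 0.0943, 0.1819]
eef_rot: [-0.501, -0.499, 0.502, -0.498]
contact_force: [-3.2, -0.5, -1.7]
opening: 0.339
```

```bash
python3 -c "
from h import *
rep();print(st()[0]['moment'])"
```

```text
t 14.08 jig mm [ 68.6  91.  181.9] F [-3.2 -0.5 -1.7] open 29.9 toolY -0.4 down [-0.002 -0.    -1.   ] q [-0.27  0.72  0.08  1.65 -0.07  0.78 -0.17]
[-0.07884035  0.63139637  0.04377059]
```

Request:
drive_tool(deltas=[[[0, 0, 0], [0, 0, 0], 4], [[0, 0, 0], [0, 0, 0], 4], [[0, 0, 0], [-0.4, -0.05, 0.1], 4], [[0, 0, 0], [0, 0, 0], 4], [[0, 0, 0], [0, 0, 0], 2.8], [[0, 0, 0], [0, 0, 0], 2.8], [[0, 0, 0], [0, 0, 0], 2.8], [[0, 0, 0], [0, 0, 0], 2.8], [[0, 0, 0], [0, 0, 0], 2.8]], force=40)

```text
clock: 14.83
tool_pos: [0.6053, 0.0934, 0.1867]
eef_rot: [-0.502, -0.498, 0.502, -0.498]
contact_force: [-3.5, 0.3, 4.8]
opening: 0.344
```

```bash
python3 -c "
from h import *
rep();print(st()[0]['moment'])
s=Cam('side')
cv2.imwrite('pics/c7.png',cv2.resize(s.im[120:210,290:390],None,fx=6,fy=6,interpolation=2))
"
```

```text
t 14.83 jig mm [ 68.6  90.1 186.7] F [-3.5  0.3  4.8] open 30.3 toolY -0.4 down [-0.001  0.    -1.   ] q [-0.27  0.71  0.08  1.65 -0.07  0.79 -0.17]
[-0.10311017  0.73681806  0.05642669]
```

View pics/c7.png

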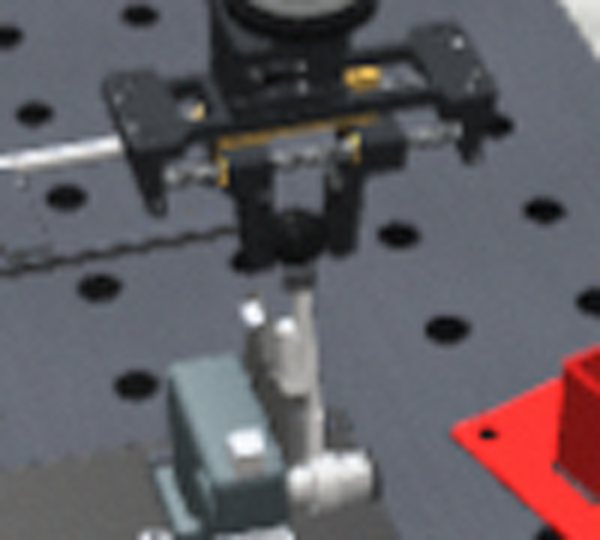

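The knob at crop (297,237) is between the fingers. Now I pull it sideways, jig +x.

Request:
drive_tool(deltas=[[[0, 0, 0], [0, 0.2, 0], 2.8], [[0, 0, 0], [0, 0.2, 0], 2.8], [[0, 0, 0], [0, 0.2, 0], 2.8], [[0, 0, 0], [0, 0.2, 0], 2.8], [[0, 0, 0], [0, 0.2, 0], 2.8], [[0, 0, 0], [0, 0.2, 0], 2.8], [[0, 0, 0], [0, 0.2, 0], 2.8], [[0, 0, 0], [0, 0, 0], 2.8]])

```text
clock: 15.55
tool_pos: [0.6162, 0.0938, 0.1863]
eef_rot: [-0.5, -0.5, 0.503, -0.496]
contact_force: [-10.4, 1.0, 10.0]
opening: 0.338
```

```bash
python3 -c "
from h import *
rep();print(st()[0]['moment'])"
```

```text
t 15.55 jig mm [ 79.6  90.6 186.3] F [-10.4   1.   10. ] open 29.8 toolY -0.38 down [-0.007  0.    -1.   ] q [-0.27  0.73  0.08  1.6  -0.07  0.82 -0.16]
[ 0.11266911  2.14067136 -0.04135609]
```

Request:
drive_tool(deltas=[[[0, 0, 0], [0, 0.2, 0], 2.8], [[0, 0, 0], [0, 0.1, 0], 2.8], [[0, 0, 0], [0.27, 0, -0.65], 2.8], [[0, 0, 0], [0.28, 0, -0.64], 2.8], [[0, 0, 0], [0.33, 0, -0.62], 2.8], [[0, 0, 0], [0.34, 0, -0.61], 2.8], [[0, 0, 0], [0.39, 0, -0.58], 2.8], [[0, 0, 0], [0.4, 0, -0.57], 2.8], [[0, 0, 0], [0, 0, 0], 2.8]])

```text
clock: 16.3
tool_pos: [0.6172, 0.132, 0.1646]
eef_rot: [-0.498, -0.502, 0.504, -0.496]
contact_force: [-10.7, 1.0, 6.4]
opening: 0.342
```

```bash
cat >> h.py <<'E'
def lev():
    s,A=st(); p=s["tool_pos"]-[J[0],J[1],0]; c,n=np.cos(J[2]),np.sin(J[2]); y=(-n*p[0]+c*p[1])*1e3; z=p[2]*1e3
    ky=y-90.1+90.0-42; kz=z-186.7+216.5-85
    print("lever",round(np.arctan2(ky,kz)-.35,3),"radius",round(np.hypot(ky,kz),1)); rep()
E
python3 -c "
from h import *
lev()"
```

```text
lever 0.32 radius 139.6
t 16.30 jig mm [ 80.3 128.8 164.6] F [-10.7   1.    6.4] open 30.1 toolY -0.24 down [-0.012  0.    -1.   ] q [-0.33  0.76  0.08  1.59 -0.08  0.8  -0.21]
```

Request:
drive_tool(deltas=[[[0, 0, 0], [0.44, 0, -0.54], 2.8], [[0, 0, 0], [0.46, 0, -0.53], 2.8], [[0, 0, 0], [0.5, 0, -0.5], 2.8], [[0, 0, 0], [0.5, 0, -0.48], 2.8], [[0, 0, 0], [0.54, 0, -0.44], 2.8], [[0, 0, 0], [0, 0, 0], 2.8]])

```text
clock: 16.8
tool_pos: [0.617, 0.1566, 0.1398]
eef_rot: [-0.498, -0.502, 0.504, -0.496]
contact_force: [-11.2, 0.8, 6.9]
opening: 0.342
```

```bash
python3 -c "
from h import *
lev()"
```

```text
lever 0.571 radius 139.8
t 16.80 jig mm [ 79.9 153.4 139.8] F [-11.2   0.8   6.9] open 30.2 toolY -0.25 down [-0.012 -0.    -1.   ] q [-0.36  0.8   0.08  1.6  -0.09  0.76 -0.25]
```

Request:
drive_tool(deltas=[[[0, 0, 0], [0, -0.3, 0], 2.8], [[0, 0, 0], [0, -0.3, 0], 2.8], [[0, 0, 0], [0, -0.3, 0], 2.8], [[0, 0, 0], [0, 0, 0], 2.8]])

```text
clock: 17.13
tool_pos: [0.6141, 0.1551, 0.1421]
eef_rot: [0.502, 0.498, -0.501, 0.498]
contact_force: [-1.8, 0.4, 4.4]
opening: 0.342
```

```bash
python3 -c "
from h import *
lev()"
```

```text
lever 0.551 radius 139.9
t 17.13 jig mm [ 77.  151.8 142.1] F [-1.8  0.4  4.4] open 30.1 toolY -0.38 down [ 0.001  0.    -1.   ] q [-0.37  0.79  0.08  1.62 -0.09  0.73 -0.25]
```

Request:
drive_tool(deltas=[[[0, 0, 0], [0.114, -0.1, -0.081], 2.8], [[0, 0, 0], [0.114, -0.1, -0.081], 2.8], [[0, 0, 0], [0.114, -0.1, -0.081], 2.8], [[0, 0, 0], [0.115, 0, -0.08], 2.8], [[0, 0, 0], [0.115, 0, -0.08], 2.8], [[0, 0, 0], [0, 0, 0], 2.8]])

```text
clock: 17.63
tool_pos: [0.6142, 0.1585, 0.1377]
eef_rot: [0.504, 0.496, -0.5, 0.499]
contact_force: [1.6, -1.8, 8.2]
opening: 0.337
```

```bash
python3 -c "
from h import *
lev()"
```

```text
lever 0.591 radius 140.0
t 17.63 jig mm [ 77.1 155.2 137.7] F [ 1.6 -1.8  8.2] open 29.6 toolY -0.47 down [ 0.006  0.    -1.   ] q [-0.37  0.8   0.08  1.62 -0.09  0.72 -0.25]
```

Request:
drive_tool(deltas=[[[0, 0, 0], [0.116, 0, -0.078], 2.8], [[0, 0, 0], [0.116, 0, -0.078], 2.8], [[0, 0, 0], [0.117, 0, -0.077], 2.8], [[0, 0, 0], [0.117, 0, -0.076], 2.8], [[0, 0, 0], [0, 0, 0], 2.8]])

```text
clock: 18.05
tool_pos: [0.6142, 0.1618, 0.1331]
eef_rot: [0.504, 0.497, -0.5, 0.499]
contact_force: [0.2, 0.4, 8.5]
opening: 0.342
```

```bash
python3 -c "
from h import *
lev()"
```

```text
lever 0.631 radius 140.1
t 18.05 jig mm [ 77.1 158.6 133.1] F [0.2 0.4 8.5] open 30.1 toolY -0.46 down [ 0.006  0.001 -1.   ] q [-0.38  0.8   0.08  1.63 -0.09  0.71 -0.26]
```

Request:
drive_tool(deltas=[[[0, 0, 0], [0.118, 0, -0.075], 2.8], [[0, 0, 0], [0.118, 0, -0.075], 2.8], [[0, 0, 0], [0.119, 0, -0.074], 2.8], [[0, 0, 0], [0, 0, 0], 2.8]])

```text
clock: 18.38
tool_pos: [0.6142, 0.1643, 0.1296]
eef_rot: [0.504, 0.497, -0.5, 0.499]
contact_force: [-1.0, 0.1, 8.3]
opening: 0.344
```

```bash
python3 -c "
from h import *
lev()"
```

```text
lever 0.662 radius 140.3
t 18.38 jig mm [ 77.1 161.  129.6] F [-1.   0.1  8.3] open 30.3 toolY -0.45 down [ 0.006  0.001 -1.   ] q [-0.38  0.81  0.08  1.63 -0.09  0.7  -0.26]
```

Request:
drive_tool(deltas=[[[0, 0, 0], [0.119, -0.05, -0.073], 2.8], [[0, 0, 0], [0.12, -0.05, -0.072], 2.8], [[0, 0, 0], [0.12, 0, -0.071], 2.8], [[0, 0, 0], [0, 0, 0], 2.8]])

```text
clock: 18.72
tool_pos: [0.6141, 0.1664, 0.1262]
eef_rot: [0.504, 0.496, -0.5, 0.5]
contact_force: [1.9, -0.3, 7.2]
opening: 0.339
```

```bash
python3 -c "
from h import *
lev()"
```

```text
lever 0.691 radius 140.3
t 18.72 jig mm [ 76.9 163.2 126.2] F [ 1.9 -0.3  7.2] open 29.9 toolY -0.45 down [ 0.008  0.001 -1.   ] q [-0.38  0.81  0.08  1.63 -0.09  0.7  -0.26]
```

Request:
drive_tool(deltas=[[[0, 0, 0], [0.12, 0, -0.07], 2.8], [[0, 0, 0], [0.121, 0, -0.069], 2.8], [[0, 0, 0], [0, 0, 0], 2.8]])

```text
clock: 18.97
tool_pos: [0.6135, 0.1682, 0.1234]
eef_rot: [0.504, 0.497, -0.5, 0.499]
contact_force: [0.9, 0.3, 5.9]
opening: 0.345
```

```bash
python3 -c "
from h import *
lev()"
```

```text
lever 0.714 radius 140.5
t 18.97 jig mm [ 76.3 164.9 123.4] F [0.9 0.3 5.9] open 30.4 toolY -0.43 down [ 0.007  0.001 -1.   ] q [-0.39  0.82  0.08  1.63 -0.09  0.69 -0.27]
```

Request:
drive_tool(deltas=[[[0, 0, 0], [0.121, 0, -0.069], 2.8], [[0, 0, 0], [0, 0, 0], 2.8]])

```text
clock: 19.13
tool_pos: [0.613, 0.169, 0.1219]
eef_rot: [0.504, 0.497, -0.5, 0.499]
contact_force: [0.5, 0.7, 5.4]
opening: 0.343
```

Request:
drive_tool(deltas=[[[0, 0, 0], [0.06, 0, -0.034], 2.8], [[0, 0, 0], [0, 0, 0], 2.8]])

```text
clock: 19.3
tool_pos: [0.6127, 0.1694, 0.1213]
eef_rot: [0.503, 0.497, -0.5, 0.499]
contact_force: [-0.0, 0.7, 5.4]
opening: 0.346
```

```bash
python3 -c "
from h import *
lev()"
```

```text
lever 0.731 radius 140.5
t 19.30 jig mm [ 75.6 166.1 121.3] F [-0.   0.7  5.4] open 30.5 toolY -0.42 down [ 0.005  0.001 -1.   ] q [-0.39  0.82  0.08  1.63 -0.09  0.69 -0.27]
```

Dropping gradually as the round nose enters a notch. I'll continue in small steps.

Request:
drive_tool(deltas=[[[0, 0, 0], [0.06, 0, -0.034], 2.8], [[0, 0, 0], [0, 0, 0], 2.8], [[0, 0, 0], [0.06, 0, -0.034], 2.8], [[0, 0, 0], [0, 0, 0], 2.8]])

```text
clock: 19.63
tool_pos: [0.612, 0.1702, 0.1199]
eef_rot: [0.503, 0.498, -0.501, 0.499]
contact_force: [-1.4, 0.8, 6.5]
opening: 0.345
```

```bash
python3 -c "
from h import *
lev()"
```

```text
lever 0.743 radius 140.5
t 19.63 jig mm [ 74.8 166.9 119.9] F [-1.4  0.8  6.5] open 30.4 toolY -0.41 down [ 0.004  0.001 -1.   ] q [-0.39  0.82  0.08  1.63 -0.09  0.69 -0.27]
```

Request:
drive_tool(deltas=[[[0, 0, 0], [0.06, -0.15, -0.034], 2.8], [[0, 0, 0], [0, -0.15, 0], 2.8], [[0, 0, 0], [0, 0, 0], 2.8]])

```text
clock: 19.88
tool_pos: [0.6111, 0.1704, 0.1195]
eef_rot: [0.504, 0.497, -0.499, 0.5]
contact_force: [4.5, 0.7, 4.0]
opening: 0.342
```

Request:
drive_tool(deltas=[[[0, 0, 0], [0.06, -0.1, -0.034], 2.8], [[0, 0, 0], [0, -0.1, 0], 2.8], [[0, 0, 0], [0, 0, 0], 2.8]])

```text
clock: 20.13
tool_pos: [0.6105, 0.1708, 0.119]
eef_rot: [0.505, 0.496, -0.499, 0.5]
contact_force: [7.7, 0.5, 2.3]
opening: 0.343
```

```bash
python3 -c "
from h import *
lev()"
```

```text
lever 0.75 radius 140.7
t 20.13 jig mm [ 73.3 167.5 119. ] F [7.7 0.5 2.3] open 30.2 toolY -0.44 down [ 0.011  0.002 -1.   ] q [-0.39  0.82  0.08  1.64 -0.09  0.67 -0.27]
```

Request:
drive_tool(deltas=[[[0, 0, 0], [0.1, 0, -0.06], 2.8], [[0, 0, 0], [0.06, 0, -0.034], 2.8], [[0, 0, 0], [0, 0, 0], 2.8]])

```text
clock: 20.38
tool_pos: [0.6066, 0.1721, 0.1163]
eef_rot: [0.503, 0.498, -0.501, 0.499]
contact_force: [1.6, 2.3, 0.7]
opening: 0.342
```

```bash
python3 -c "
from h import *
lev()"
```

```text
lever 0.772 radius 140.7
t 20.38 jig mm [ 69.5 168.8 116.3] F [1.6 2.3 0.7] open 30.1 toolY -0.4 down [ 0.003  0.002 -1.   ] q [-0.39  0.82  0.08  1.65 -0.1   0.67 -0.27]
```

It dropped to within about 1 mm of home. I'll press lightly to confirm it has bottomed.

Request:
drive_tool(deltas=[[[0, 0, 0], [0, -0.2, 0], 2.8], [[0, 0, 0], [0, -0.1, 0], 2.8], [[0, 0, 0], [0, 0, 0], 2.8], [[0, 0, 0], [0, 0, 0], 2.8]])

```text
clock: 20.72
tool_pos: [0.6042, 0.1723, 0.1164]
eef_rot: [0.503, 0.498, -0.5, 0.499]
contact_force: [6.4, 2.9, -0.1]
opening: 0.34
```

```bash
python3 -c "
from h import *
lev()"
```

```text
lever 0.771 radius 140.9
t 20.72 jig mm [ 67.  169.  116.4] F [ 6.4  2.9 -0.1] open 30.0 toolY -0.36 down [ 0.005  0.002 -1.   ] q [-0.4   0.82  0.08  1.66 -0.1   0.66 -0.27]
```

Request:
drive_tool(deltas=[[[0, 0, 0], [0, 0.2, 0], 2.8], [[0, 0, 0], [0, 0, 0], 2.8], [[0, 0, 0], [0, 0, 0], 5], [[0, 0, 0], [0, 0, 0], 6], [[0, 0, 0], [0, 0, 0], 6], [[0, 0, 0], [0, 0, 0], 6], [[0, 0, 0], [-1, 0, 0], 6], [[0, 0, 0], [-3, 0, 0], 6], [[0, 0, 0], [-4, 0, 0], 6], [[0, 0, 0], [-4, 0, 0], 6], [[0, 0, 0], [-4, 0, -2], 6], [[0, 0, 0], [0, 0, -3], 6]], force=20)

```text
clock: 21.72
tool_pos: [0.6098, 0.2164, 0.283]
eef_rot: [0.508, 0.493, -0.499, 0.5]
contact_force: [2.4, 0.1, -0.2]
opening: 0.683
```

Request:
drive_tool(deltas=[[[0, 0, 0], [0, 0, -4], 6], [[0, 0, 0], [0, 0, -4], 6], [[0, 0, 0], [0, 0, -4], 6], [[0, 0, 0], [0, -2, -4], 6], [[0, 0, 0], [0, -3, -2], 6], [[0, 0, 0], [0, -3, 0], 6], [[0, 0, 0], [0, 0, 0], 6]])

```text
clock: 22.3
tool_pos: [0.5186, 0.4008, 0.2728]
eef_rot: [0.497, 0.503, -0.502, 0.498]
contact_force: [-0.1, 0.3, -0.7]
opening: 0.681
```

Run:
```python
from h import *
rep()
s=Cam("side");t=Cam("top")
a=cv2.resize(s.im[160:260,285:365],None,fx=5,fy=5,interpolation=2); b=cv2.resize(t.im[155:255,260:320],None,fx=5,fy=5,interpolation=2); cv2.imwrite("pics/c8.png",np.hstack([a,b]))
cv2.imwrite("pics/c8t.png",t.im)
for L in (0,.77,1.07):
    k=jig(70,42+140*np.sin(.35+L),85+140*np.cos(.35+L)); print(L,((s.proj([k])-[285,160]+.5)*5).round(),((t.proj([k])-[260,155]+.5)*5+[400,0]).round())
```

```text
t 22.30 jig mm [-20.2 396.8 272.8] F [-0.1  0.3 -0.7] open 60.0 toolY 0.11 down [-0.009 -0.    -1.   ] q [-0.79  0.68  0.13  1.4  -0.1   1.07 -0.64]
0 [[275.  -4.]] [[563.  70.]]
0.77 [[242.  11.]] [[412. 102.]]
1.07 [[238.  47.]] [[398. 118.]]
```

View pics/c8.png

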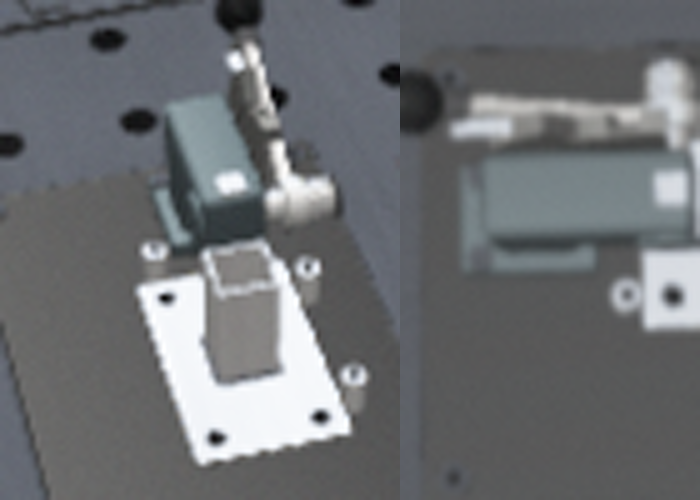

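The lever is held at about 0.77: knob at (240,12) side and (412,105) top, matching the prediction. Final numeric check of the foot in the top view.

Run:
```python
from fit import *
def plate(im):
    im=cv2.resize(im[185:255,300:400],None,fx=8,fy=8,interpolation=cv2.INTER_CUBIC)
    m=(im.min(2)>165).astype(np.uint8); m=cv2.morphologyEx(m,cv2.MORPH_OPEN,np.ones((41,41)))
    c=max(cv2.findContours(m,0,2)[0],key=cv2.contourArea); rc=cv2.minAreaRect(c); print(rc)
    return (cv2.boxPoints(rc)+.5)/8-.5+[300,185]
P=[(50,80,17),(50,-80,17),(-50,-80,17),(-50,80,17)]
for n,im in (("start",cv2.imread("pics/top0.png")),("now",t.im)):
    b=plate(im); c=b.mean(0); o=sorted(b.tolist(),key=lambda q:np.arctan2(q[1]-c[1],q[0]-c[0]))  # TL,TR,BR,BL
    p=fit([(t,P,np.array(o))],[.55,-.02,0])
    for jj in (np.array([.5366,.0041,-.0077]),J): print(n,1e3*(R.from_euler('z',-jj[2]).as_matrix()[:2,:2]@(p[:2]-jj[:2])),np.degrees(p[2]-jj[2]))
b0=cv2.imread("pics/top0.png").astype(int); d=np.abs(t.im.astype(int)-b0).max(2)
for k,(x,y,w,h) in dict(clamp=(145,155,55,120),square=(440,205,60,70),offcut=(465,165,40,35)).items(): print(k,(d[y:y+h,x:x+w]>25).sum())
rep()
```

```text
((402.92840576171875, 250.80099487304688), (477.58001708984375, 298.4165954589844), 6.788974761962891)
[ 0.5146 -0.0471 -0.147 ]
[[0.1, 0.1], [-0.3, 0.1], [0.2, -0.0], [-0.0, -0.2]]
start [-21.56662328 -51.39467109] -7.982941162821107
start [-21.00470895 -51.07536925] -8.023048208480265
((307.0, 139.5), (279.0, 474.0), 90.0)
[ 0.5532 -0.0162 -0.0282]
[[0.0, -1.0], [-0.1, -0.9], [0.3, 1.0], [-0.2, 0.9]]
now [ 16.71916648 -20.13260957] -1.1752252344760605
now [ 17.30295488 -19.84011544] -1.2153322801352184
clamp 242
square 0
offcut 0
t 22.50 jig mm [-10.1 392.7 274.1] F [-0.2 -0.1  0.7] open 60.2 toolY -0.51 down [ 0.002 -0.    -1.   ] q [-0.78  0.69  0.13  1.39 -0.1   1.07 -0.64]
```

Run:
```python
from fit import *
def plate(im):
    im=cv2.resize(im[165:255,300:400],None,fx=8,fy=8,interpolation=cv2.INTER_CUBIC)
    m=(im.min(2)>165).astype(np.uint8); m=cv2.morphologyEx(m,cv2.MORPH_CLOSE,np.ones((33,33)));m=cv2.morphologyEx(m,cv2.MORPH_OPEN,np.ones((121,121)))
    c=max(cv2.findContours(m,0,2)[0],key=cv2.contourArea); rc=cv2.minAreaRect(c); print(rc)
    return (cv2.boxPoints(rc)+.5)/8-.5+[300,165]
P=[(50,80,17),(50,-80,17),(-50,-80,17),(-50,80,17)]
b=plate(t.im); c=b.mean(0); o=sorted(b.tolist(),key=lambda q:np.arctan2(q[1]-c[1],q[0]-c[0]))
p=fit([(t,P,np.array(o))],[.55,-.02,0])
for jj in (np.array([.5366,.0041,-.0077]),J): print(1e3*(R.from_euler('z',-jj[2]).as_matrix()[:2,:2]@(p[:2]-jj[:2])),np.degrees(p[2]-jj[2]))
print("home px",t.proj(pose(J,[(70,60,17),(70,-100,17),(-30,-100,17),(-30,60,17)])).round(1).tolist(),np.round(o,1).tolist())
crop(t.im,140,150,110,120,5,"pics/cl.png")
crop(t.im,295,160,105,90,7,"pics/f.png")
```

```text
((449.0, 287.0), (292.0, 186.0), 90.0)
[ 0.5561 -0.0667 -0.0258]
[[-17.1, -0.1], [18.7, -0.2], [19.4, 0.1], [-17.1, 0.1]]
[ 20.00307193 -70.69067636] -1.0380319170052814
[ 20.55146887 -70.40046857] -1.0781389626644389
home px [[308.0, 183.2], [367.1, 182.0], [368.2, 218.8], [308.6, 219.9]] [[344.1, 182.2], [367.3, 182.2], [367.3, 218.7], [344.1, 218.7]]
```

View pics/f.png

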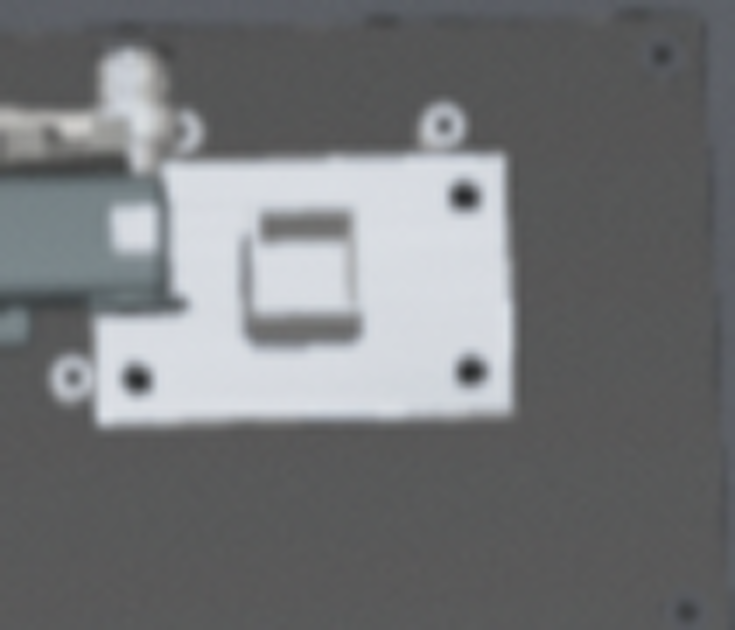

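The corners at (505,155), (513,415) and (98,427) map to pixels (366.7,181.7), (367.9,218.9) and (308.6,220.6). The predicted home corners are (367.1,182.0), (368.2,218.8) and (308.6,219.9), so the foot is home and square. Handing in.

```bash
python3 -c "
from h import *
rep();print(r.finish_job())"
```

```text
t 22.60 jig mm [ -9.8 392.6 273.8] F [-0.7  0.6  0.1] open 59.8 toolY -0.55 down [ 0.002 -0.    -1.   ] q [-0.78  0.69  0.13  1.39 -0.1   1.07 -0.64]
the job is handed in; nothing more can be done
None
```

The post foot is home against all three pins and clamped in the first notch past the open one, at about lever 0.77. I handed the job in at 22.6 s with the robot clear. I took that notch for the marked one: it lies in the stated 0.65–0.85 range, but I did not confirm the arrowhead by eye.

**What I did:** I gripped the tube, turned the foot square and pushed it to the pins. It jammed once about 6 mm short; lifting it slightly freed it. I pulled the lever sideways about 11 mm and swung it down. I then rode the tooth along the land until it dropped, and it did not move out again when pressed with 6 N or after I let go.

**Last checks:**
- **Foot:** its visible corners in the top view are within about 0.7 px of the predicted home corners.
- **Lever:** the knob stayed where 0.77 predicts in both views.
- **Square and offcut:** unchanged in the top view.

**What failed or disagreed:**
- **Fingertip height:** the tips appeared 20–30 mm higher in the side picture than the reported pose. My first grasp of the knob missed, and I corrected it by image and feel.
- **Automatic foot fit:** two runs of it in the top view gave bad results because of cropping and the press hiding part of the plate. I read the corners by hand instead.
- **Clamp:** 242 pixels changed around it in the top view. The arm was over that area at the time and never went low there, so I took it for the arm and did not check further.

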